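# Return a pipette to the carousel

### The job

The pipette with the orange button has finished charging on its single stand. First turn the pipette carousel (it has a knob on top) until its one empty hanger stands over the white pointer on the foot, then take the orange pipette off the single stand and hang it, upright and fully seated, on that hanger over the pointer, and let go. Keep the orange pipette upright on the way, do not unseat the other pipettes and leave the beaker and the yellow dropper bottle where they stand.

Things in the scene. Friction and masses are not known exactly. Their poses are not given: they have to be found in the camera images.
- stand: fixed foot of the pipette carousel: grey disc 230 mm across, 21 mm high; origin on the bench at the carousel's axis; its own -x is the front, where a tongue 56 mm wide reaches to 144 mm from the axis and carries a flat white triangle (the pointer). The stand does not tip or slide
- pointer (a point): point on the foot's front line where the seat of the hanger in front must come: 100 mm from the carousel's axis along the foot's -x, above the tongue and its white triangle, 150 mm above the bench; axes as the foot's
- rotor: turning part of the carousel, origin on the bench at its axis: 30 mm column, hub (80 mm across, top at 156 mm) and five equal white forked hangers every 72 degrees, seats 100 mm from the axis, 150 mm up; the empty one lies along the rotor's own -x. Turns freely either way about the vertical, no stops or clicks, steady friction 0.06 N m; stays where it is left
- knob (a point): centre of the round black knurled knob on top of the column, on the axis: 40 mm across, from 266 to 300 mm above the bench (this point at 284 mm); below it a 38 mm collar at 256 to 266 mm. The tops of the hung pipettes stand at 262 mm; their nearest parts are 85 mm from the axis
- hanger_free (a point): seat centre of the empty hanger, on the fork's upper face, 150 mm up; axes as the rotor's, -x is outward, where the fork is open. Two prongs 7 mm thick, 19.5 mm slot, closed 9.5 mm inward of this point; upturned tips 5 mm above the seat 20.5 to 24.5 mm outward, flared ends to 35 mm. A barrel can come in from outside with its collar above the tips, or from straight above
- charger: fixed single charging stand: grey base 110 x 96 x 16 mm, white post 154 mm high, one white forked hanger equal to those of the carousel; origin on the bench; its own -x is the front, where the fork is open
- hanger_charger (a point): centre of the seat of the single stand's hanger, 150 mm up, 20 mm in front of the stand's origin; axes as the stand's, -x is outward; same fork as hanger_free. The post's front face lies 39 mm behind it
- pipette: white pipette, orange button and collar, 0.11 kg, upright in the single stand at first; origin on its axis at the collar's underside (meets the seat point when hung), z up. Below: barrel 15.5 mm thick to 74 mm down, nozzle to 112 mm down. Above: collar 34 mm wide, 9 mm high; flat-sided handle, 26 mm along y, 30 mm along x, up to 90 mm; plunger button 20 mm wide, up to 112 mm
- pipette_blue: pipette of the same shape with blue button, hanging on the carousel. All pipettes have a finger rest, 10 mm thick, along their own -x to 43 mm from the axis, 64 to 85 mm above the origin; grip the handle across y from above, about 78 mm above the origin, so that the button stays clear of the gripper's body. Hung ones have the rest radially outward
- pipette_yellow: the same with yellow button, hanging on the carousel
- pipette_green: the same with green button, hanging on the carousel
- pipette_red: the same with red button, hanging on the carousel
- hanger_blue (a point): seat of the hanger of the blue pipette on the carousel
- hanger_yellow (a point): seat of the hanger of the yellow pipette on the carousel
- hanger_green (a point): seat of the hanger of the green pipette on the carousel
- hanger_red (a point): seat of the hanger of the red pipette on the carousel
- beaker: small clear plastic beaker, 57 x 52 x 60 mm, standing on the bench between the two stands, nearer to the robot; origin at its underside
- dropper: yellow dropper bottle with white nozzle, 29 mm across, 87 mm high, standing on the bench between the two stands, farther from the robot; origin at its underside
There are look-alikes about, which are no part of the job. Leave any turquoise look-alike of the pipette alone.

How it is judged:
By the outcome, as a careful person would: the job done as asked, in the order asked, and still so for the second after the job is handed in, with the robot touching nothing.
It also fails if it takes over 72 s, if anything falls off the work surface, if the arm or the gripper's body presses on something with over 40 N, if the wrist force passes 120 N, or if a joint passes its speed limit or range.

### The arm

A 6-joint arm with a two-finger parallel gripper is mounted at the origin on a cart in front of the work surface, level with it; the furniture and walls round the work are solid. World frame = base frame: x ahead of the robot, y to its left, z up, the work surface at z = 0. Lengths are in mm, angles in rad, forces in N, time in s.
With the tool pointing down it reaches from about 350 to 775 mm from the base axis. Payload 7.3 kg.
Tool frame: the origin (TCP) lies on the centre line of the jaws, within the pads' length; the fingertips stand 22 mm ahead of it and the grasp point (between the pads) lies 3 mm ahead of it; z points along the fingers, y is the direction in which the jaws open and shut (so a half turn about z gives the same grasp; the last joint's range is limited). The gripper opens to 92 mm and grips with 3 to 60 N. Pads are 19 mm wide; open, the fingers measure 130 mm over their backs; the gripper's body (75 mm by 190 mm) begins 47 mm behind the grasp point.
Start: joints at [-1.256, 0.342, 1.524, -0, 1.275, -0.146], TCP at [233.473, -470.248, 248.741] pointing down, gripper open.
Joint ranges: [-2.53, 2.53], [-0.77, 2.02], [0.04, 2.7], [-1, 4.14], [0.28, 2.66], [-3.11, 3.11]. Speed limits (rad/s): [2.57, 2.57, 3.14, 3.14, 3.14, 3.14].

### API

Orientations are given as [roll, pitch, yaw] about the fixed x, y, z axes, in that order (R = Rz(yaw) Ry(pitch) Rx(roll)).
In Python, from plant import get_obs, capture, close_job gives the robot as it stands.
- The arm moves only by the tool carry_out, never from a script. Its arguments are lists of equal length, an entry for each row: "xyz": the shift along the tool's x, y, z scaled (see below), a list of three; "dr": the turn, a rotation vector about the tool's x, y, z scaled (see below), a list of three. A call has 1 to 8 rows; each row shifts and turns the commanded pose from where the row before left it, along the tool's axes as they then stand; what a row does not reach is not made up. The controller multiplies each number of a shift by 0.06 m and each number of a turn by 8 degrees. A row lasts 1/8 s, in which the tool goes at most 62.5 mm and 10.7 degrees, less where a joint would pass 70% of its speed; a pose out of reach is approached as far as the arm can. A call with a number of a shift or a turn outside -1 to 1 is refused whole. A call with a gripper value outside its range is refused whole. "gripper" is the gripper's target within -1 to 1 (fully open at 1, half-way at 0, shut at -1), set as the call begins (left out, the last holds). The fingers move at their own pace and stop on an object; the grip force is fixed at half the most. Time passes only in rows, so rows that do not move let the fingers close. It gives the time, the measured TCP pose, the force and the opening at its end, in the units of the state.
- get_obs(): the state, without advancing time (a new reading comes with each control period).
- capture(name): name is "scene" or "top"; returns a dict with "image" (480x640x3 uint8, blue, green, red), "fx", "fy", "cx", "cy" (pixels), "pose" (4x4, takes a point from camera to world coordinates). Camera axes: x right, y up, looking along -z (the intrinsics and any distortion apply to the point x, -y, -z); pixel columns grow to the right and rows downward; lengths in mm; the calibration is good to about 2 mm. A picture is of the moment at which its call begins. There is no depth.
- close_job(): hands the job in, once; it reports no verdict.
The state is a dict: "time": time; "joint_positions": joint angles; "dq": joint speeds; "tau": joint torques, N m; "tool_pos": TCP position; "tcp_rot": TCP orientation; "contact_force": force on the tool from outside, world axes, zero at the start; "moment": the same for the moment, N m; "grip_width": finger opening in mm.
Only numpy, scipy, OpenCV 4.12 (cv2) and the standard library are available. Lean on these libraries where they do the work, as an engineer would, in place of code of your own. Each camera call takes 0.05 s, during which the arm holds its last target.

## Working session

There is one attempt and no reset: what is moved stays moved. The work goes in short steps, Python scripts to look and compute and a tool call to move; the robot and the scene stay as the last step left them, time stands still between calls to the robot, and variables do not carry over. Pictures are saved under pics/ and viewed, and the job is handed in when it is done.

Besides the shell and the picture viewer there is one more tool, called after "Request:" as name(argument=value, ...), one argument or row to a line, values as JSON. carry_out: Moves the arm, as the interface text tells. Shifts and turns lie within -1 to 1; 1 stands for 0.06 m of shift or 8 degrees of turn. Its arguments: {"type":"object","properties":{"xyz":{"type":"array"},"dr":{"type":"array"},"gripper":{"type":"number"}},"required":["xyz","dr"]}

```bash
mkdir -p pics; ls; python3 - <<'E'
from plant import *
import cv2,numpy as np
o=get_obs();print(o)
for n in("scene","top"):
    c=capture(n);cv2.imwrite(f"pics/{n}0.png",c["image"]);print(n,{k:v for k,v in c.items() if k!="image"})
E
```

```text
pics
{'time': 0.0, 'joint_positions': array([-1.25600203e+00,  3.42725263e-01,  1.52503071e+00,  2.68902048e-06,
        1.27544176e+00, -1.45981508e-01]), 'dq': array([ 0.00053117,  0.00074019, -0.00179058, -0.00050278,  0.00044711,
       -0.00140379]), 'tau': array([ 1.56500249e-03, -4.31242347e+01, -2.44214505e+01,  7.17912731e-02,
        5.60877775e-02, -1.41909672e-04]), 'tool_pos': array([ 233.34413731, -469.85482223,  248.03886357]), 'tcp_rot': array([-3.14000502e+00, -2.36024820e-04,  4.60774834e-01]), 'contact_force': array([ 0.02324294, -0.6719075 , -0.15313912]), 'moment': array([ 0.03554603, -0.03481072,  0.00740645]), 'grip_width': 91.64745710961746}
scene {'fx': 478.8982200976655, 'fy': 478.8982200976655, 'cx': 327.3728347352826, 'cy': 241.74286165941496, 'pose': array([[-8.48382811e-01,  3.48834492e-01, -3.98197317e-01,
         2.03678796e+02],
       [-5.29312862e-01, -5.46699281e-01,  6.48804894e-01,
         5.77722303e+02],
       [ 8.63133889e-03,  7.61205881e-01,  6.48452856e-01,
         8.17844792e+02],
       [ 0.00000000e+00,  0.00000000e+00,  0.00000000e+00,
         1.00000000e+00]])}
top {'fx': 593.3257409656957, 'fy': 593.3257409656957, 'cx': 314.2134330197961, 'cy': 248.93591045408945, 'pose': array([[-1.55082642e-02,  9.75975403e-01, -2.17328110e-01,
         3.35170727e+02],
       [-9.99874493e-01, -1.58415621e-02,  2.08637931e-04,
        -2.24381303e+01],
       [-3.23919127e-03,  2.17304069e-01,  9.76098586e-01,
         1.42604666e+03],
       [ 0.00000000e+00,  0.00000000e+00,  0.00000000e+00,
         1.00000000e+00]])}
```

View pics/scene0.png

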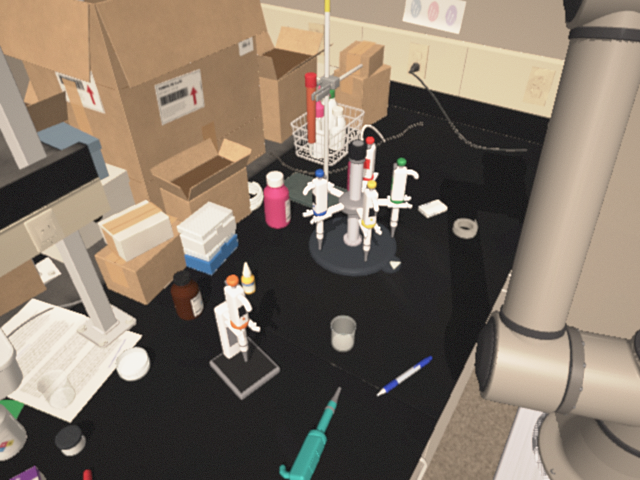

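View pics/top0.png

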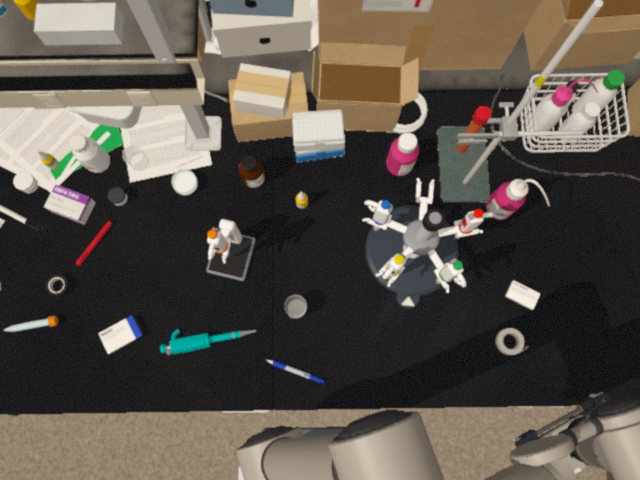

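```bash
cat > h.py <<'E'
import numpy as np,cv2
from plant import *
def ray(c,u,v):
    d=np.array([(u-c["cx"])/c["fx"],-(v-c["cy"])/c["fy"],-1.]);P=c["pose"];return P[:3,3],P[:3,:3]@d
def at(c,u,v,z):
    o,d=ray(c,u,v);return o+d*(z-o[2])/d[2]
def proj(c,p):
    q=c["pose"][:3,:3].T@(np.asarray(p,float)-c["pose"][:3,3]);return np.array([c["cx"]+c["fx"]*q[0]/-q[2],c["cy"]+c["fy"]*q[1]/q[2]])
def tri(c1,a,c2,b):
    o1,d1=ray(c1,*a);o2,d2=ray(c2,*b);d1/=np.linalg.norm(d1);d2/=np.linalg.norm(d2)
    s=np.linalg.lstsq(np.c_[d1,-d2],o2-o1,rcond=None)[0];p=o1+s[0]*d1;q=o2+s[1]*d2
    return (p+q)/2,np.linalg.norm(p-q)
HS={'orange':(5,17,150,120),'yellow':(20,32,150,120),'green':(50,78,120,50),'blue':(100,125,130,60),'red':(172,5,150,80)}
def blobs(im,col,box,minA=6):
    h=cv2.cvtColor(im,cv2.COLOR_BGR2HSV);lo,hi,s,v=HS[col];H=h[...,0]
    m=((H>=lo)&(H<=hi)) if lo<hi else ((H>=lo)|(H<=hi))
    m=(m&(h[...,1]>=s)&(h[...,2]>=v)).astype(np.uint8)
    x0,y0,x1,y1=box;k=np.zeros_like(m);k[y0:y1,x0:x1]=1;m*=k
    n,l,st,ce=cv2.connectedComponentsWithStats(m)
    return sorted([(int(st[i,4]),ce[i].round(1).tolist(),st[i,:4].tolist()) for i in range(1,n) if st[i,4]>=minA],reverse=True)
def crop(im,box,f,name):
    x0,y0,x1,y1=box;cv2.imwrite("pics/"+name,cv2.resize(im[y0:y1,x0:x1],None,fx=f,fy=f,interpolation=cv2.INTER_CUBIC))
E
python3 - <<'E'
from h import *
t=capture("top");s=capture("scene")
for col in HS:
    print(col,"top",blobs(t["image"],col,(190,160,500,310)),"scene",blobs(s["image"],col,(200,120,430,370)))
crop(t["image"],(350,160,510,320),5,"tc0.png");crop(t["image"],(190,200,270,290),7,"tch0.png")
crop(s["image"],(290,120,430,290),4,"sc0.png");crop(s["image"],(200,260,290,400),4,"sch0.png")
E
```

```text
orange top [(51, [211.9, 233.1], [207, 230, 10, 8]), (12, [217.6, 251.6], [216, 250, 5, 4]), (7, [226.1, 246.6], [225, 245, 3, 5])] scene [(155, [311.0, 130.5], [307, 120, 8, 23]), (114, [232.2, 279.8], [226, 274, 13, 12]), (42, [239.1, 325.7], [231, 322, 17, 7])]
yellow top [(76, [301.7, 200.6], [295, 194, 13, 13]), (62, [399.1, 259.0], [395, 255, 9, 9])] scene [(25, [372.6, 185.0], [368, 181, 9, 7]), (16, [367.0, 225.2], [362, 221, 11, 7]), (13, [250.2, 279.9], [247, 277, 6, 6])]
green top [(66, [458.0, 264.4], [454, 260, 9, 9])] scene [(55, [401.1, 161.2], [397, 158, 9, 7]), (7, [397.0, 202.0], [394, 202, 7, 1])]
blue top [(64, [385.7, 203.3], [382, 199, 9, 10]), (17, [301.9, 160.5], [298, 160, 9, 3])] scene [(434, [218.5, 256.7], [200, 236, 38, 37]), (81, [423.9, 361.5], [416, 356, 14, 12]), (58, [318.8, 172.5], [315, 169, 9, 8]), (10, [322.3, 213.3], [319, 212, 7, 3]), (7, [314.9, 213.6], [314, 212, 3, 4])]
red top [(76, [478.1, 212.5], [474, 208, 10, 10]), (20, [464.0, 221.8], [463, 218, 3, 8])] scene [(477, [274.6, 210.0], [264, 186, 24, 43]), (63, [369.6, 139.6], [365, 136, 10, 8]), (37, [366.1, 163.8], [364, 160, 5, 8]), (16, [367.6, 178.4], [363, 176, 10, 4]), (11, [347.9, 173.8], [347, 169, 2, 10]), (7, [348.3, 163.6], [348, 162, 2, 5])]
```

View pics/tc0.png

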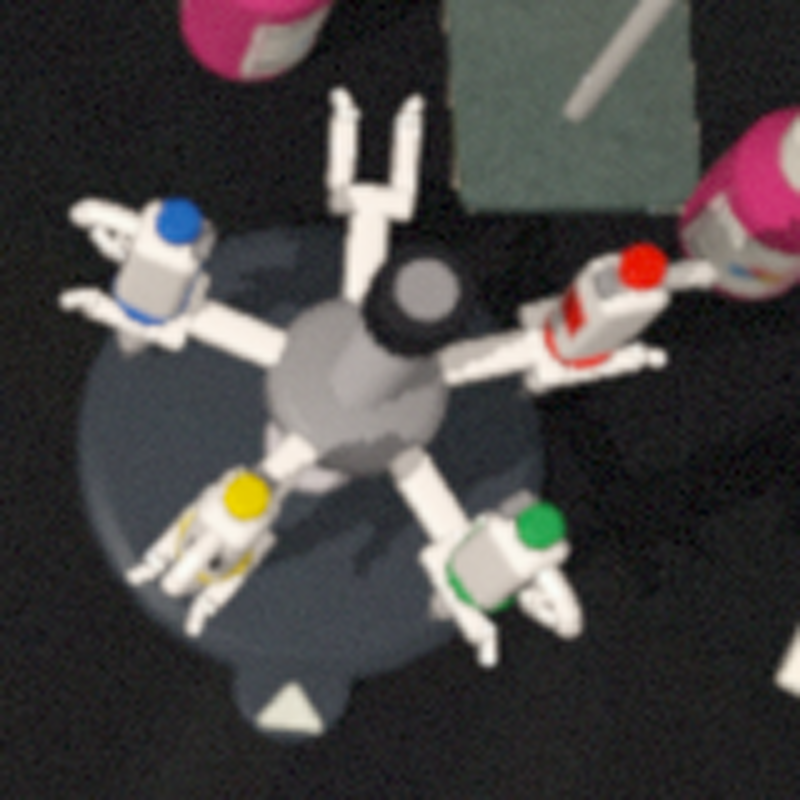

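View pics/tch0.png

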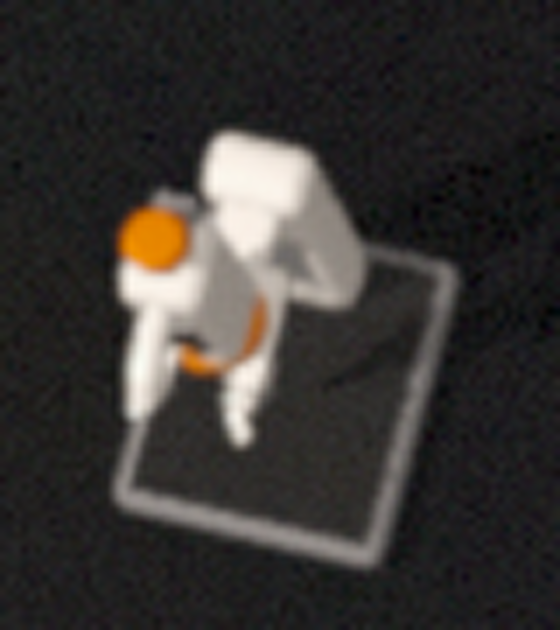

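View pics/sc0.png

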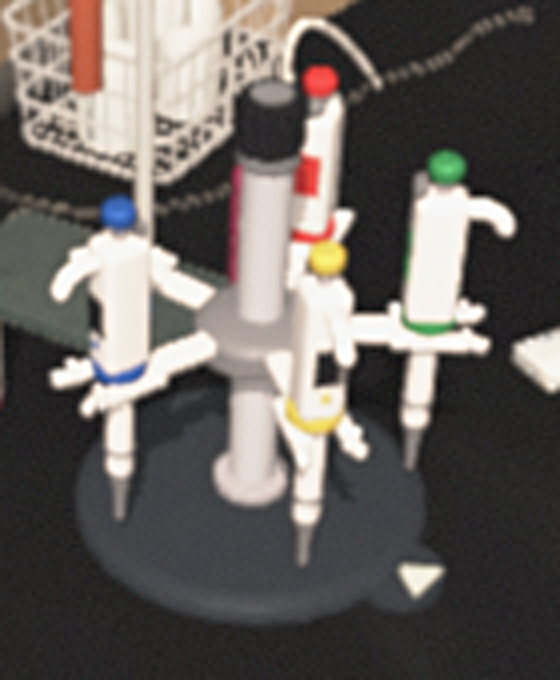

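View pics/sch0.png

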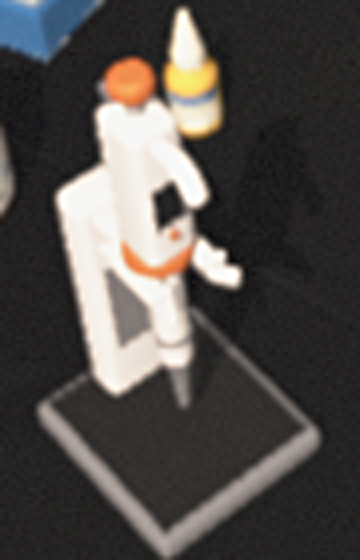

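```bash
python3 - <<'E'
from h import *
t=capture("top");s=capture("scene")
B={'blue':([385.7,203.3],[318.8,172.5]),'yellow':([399.1,259.0],[372.6,185.0]),'green':([458,264.4],[401.1,161.2]),'red':([478.1,212.5],[369.6,139.6]),'orange':([211.9,233.1],[232.2,279.8]),
'knobtop':([435.5,217.5],[358,144])}
pts={}
for k,(a,b) in B.items():
    z=300 if k=='knobtop' else 261
    p,e=tri(t,a,s,b); pts[k]=at(t,*a,z);print(k,p.round(1),round(e,1),pts[k].round(1), at(s,*b,z-3).round(1))
X=np.array([pts[k][:2] for k in('blue','yellow','green','red')])
(c,r),_,_,_=cv2.fitEllipse(np.r_[X,X].astype(np.float32)) if 0 else ((None,None),0,0,0)
A=np.c_[2*X,np.ones(4)];q=np.linalg.lstsq(A,(X**2).sum(1),rcond=None)[0];print("circle",q[:2],np.sqrt(q[2]+q[:2]@q[:2]))
for k in('blue','yellow','green','red'):
    d=pts[k][:2]-q[:2];print(k,np.degrees(np.arctan2(d[1],d[0])))
# pointer triangle
h=cv2.cvtColor(t["image"],cv2.COLOR_BGR2HSV);m=((h[...,2]>150)&(h[...,1]<60)).astype(np.uint8)
for nm,c,box in(("t",t,(395,285,425,315)),("s",s,(385,255,410,275))):
    h=cv2.cvtColor(c["image"],cv2.COLOR_BGR2HSV);m=((h[...,2]>140)).astype(np.uint8)[box[1]:box[3],box[0]:box[2]]
    M=cv2.moments(m,True);u=M['m10']/M['m00']+box[0],M['m01']/M['m00']+box[1];print(nm,M['m00'],u,at(c,*u,21))
# charger base corners, top crop /7+(190,200)
for u in((120,495),(375,560),(450,265)):
    print("base",at(t,190+u[0]/7,200+u[1]/7,16).round(1))
for u in((440+0,0),):pass
print("fork tips",[at(t,350+u/5,160+v/5,155).round(1) for u,v in((340,95),(415,100))],"postcorn")
print("pole base",at(t,464,182,10))
E
```

```text
blue [ 688.4 -171.4  256.2] 1.9 [ 687.8 -170.4  261. ] [ 685.8 -169.1  258. ]
yellow [ 570.  -194.3  254. ] 5.4 [ 571.2 -192.4  261. ] [ 564.6 -189.1  258. ]
green [ 557.8 -311.   256.7] 2.7 [ 558.2 -309.5  261. ] [ 555.5 -309.1  258. ]
red [ 664.5 -359.2  257.8] 3.4 [ 665.2 -357.8  261. ] [ 662.5 -359.   258. ]
orange [630.3 183.8 257.5] 3.0 [630.8 183.9 261. ] [628.4 183.7 258. ]
knobtop [ 645.  -263.4  296.1] 3.0 [ 645.3 -262.1  300. ] [ 642.7 -262.2  297. ]
circle [ 644.59988443 -260.09811485] 99.69372682750476
blue 64.26460647008975
yellow 137.3247963618434
green -150.22015350408094
red -78.08974924048572
t 77.0 (407.4935064935065, 301.8831168831169) [ 515.4510763 -242.4928633   21.       ]
s 58.0 (394.3103448275862, 263.62068965517244) [ 511.75076829 -237.5740544    21.        ]
base [599.4 236.8  16. ]
base [575.3 148.5  16. ]
base [679.3 123.4  16. ]
fork tips [array([ 775.7, -259. ,  155. ]), array([ 772.8, -292.6,  155. ])] postcorn
pole base [ 816.18209532 -400.70917029   10.        ]
```

```bash
cat >> h.py <<'E'
def plan(x,y,z,yawdeg):
    from scipy.spatial.transform import Rotation as R
    o=get_obs();r=R.from_euler('xyz',o["tcp_rot"]);d=np.array([x,y,z])-o["tool_pos"]
    tgt=R.from_euler('xyz',[np.pi,0,np.radians(yawdeg)])
    rv=(r.inv()*tgt).as_rotvec(degrees=True)
    print("t",round(o["time"],2),"pos",o["tool_pos"].round(1),"rpy",np.degrees(o["tcp_rot"]).round(1),"F",o["contact_force"].round(1),"w",round(o["grip_width"],1),"j6",o["joint_positions"][5].round(2))
    print("shift now units",(r.inv().apply(d)/60).round(3),"| after turn",(tgt.inv().apply(d)/60).round(3),"turn units",(rv/8).round(3))
E
python3 - <<'E'
from h import *
t=capture("top");s=capture("scene")
print(tri(t,(510,128),s,(328,88)))
plan(643.5,-261.5,400,-20)
E
```

```text
(array([ 816.34749956, -413.58277556,  332.34980327]), np.float64(1.723816302420727))
t 0.4 pos [ 233.5 -470.2  248.7] rpy [-180.    -0.    26.4] F [ 1.2 -0.3  0.6] w 92.2 j6 -0.15
shift now units [ 7.668 -0.077 -2.522] | after turn [ 5.232 -5.606 -2.522] turn units [-1.0e-03  0.0e+00  5.8e+00]
```

Request:
carry_out(
  xyz=[
    [0,0,-0.8],
    [0,0,-0.85],
    [0,0,-0.85],
    [0,0,0],
    [0,0,0],
    [0,0,0],
  ],
  dr=[
    [0,0,1],
    [0,0,1],
    [0,0,1],
    [0,0,1],
    [0,0,1],
    [0,0,0.8],
  ],
  gripper=1,
)

```text
time: 1.15
tool_pos: [233.5, -470.2, 398.8]
tcp_rot: [3.141, -0.0, -0.353]
contact_force: [-0.2, 0.1, -0.2]
grip_width: 91.9
```

```bash
python3 -c "
from h import *
plan(643.5,-261.5,400,-20)"
```

```text
t 1.15 pos [ 233.5 -470.2  398.8] rpy [180.   -0.  -20.2] F [-0.2  0.1 -0.2] w 91.9 j6 0.67
shift now units [ 5.21  -5.626 -0.02 ] | after turn [ 5.232 -5.606 -0.02 ] turn units [ 0.001 -0.001 -0.028]
```

Request:
carry_out(
  xyz=[
    [0.65,-0.7,0],
    [0.65,-0.7,0],
    [0.65,-0.7,0],
    [0.65,-0.7,0],
    [0.65,-0.7,0],
    [0.65,-0.7,0],
    [0.65,-0.7,0],
    [0.65,-0.7,0],
  ],
  dr=[
    [0,0,0],
    [0,0,0],
    [0,0,0],
    [0,0,0],
    [0,0,0],
    [0,0,0],
    [0,0,0],
    [0,0,0],
  ],
)

```text
time: 2.15
tool_pos: [643.0, -260.1, 398.8]
tcp_rot: [3.141, -0.0, -0.349]
contact_force: [0.8, -1.3, 0.7]
grip_width: 91.4
```

```bash
python3 -c "
from h import *
plan(643.5,-261.5,287,-20)
t=capture('top');s=capture('scene');cv2.imwrite('pics/t1.png',t['image']);crop(s['image'],(230,40,480,290),2.4,'s1.png')"
```

```text
t 2.15 pos [ 643.  -260.1  398.8] rpy [180.  -0. -20.] F [ 0.8 -1.3  0.7] w 91.4 j6 1.43
shift now units [0.016 0.019 1.863] | after turn [0.016 0.019 1.863] turn units [ 0.002 -0.003 -0.   ]
```

View pics/s1.png

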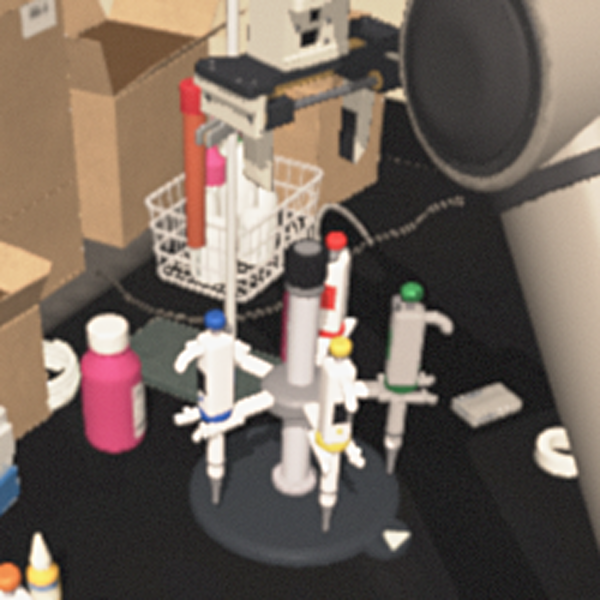

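View pics/t1.png

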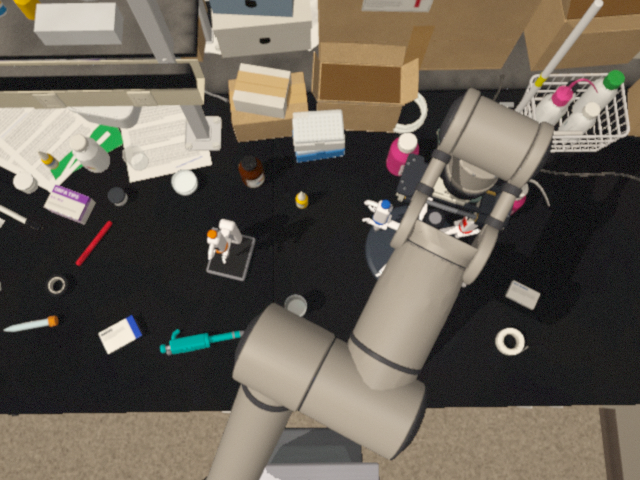

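Request:
carry_out(
  xyz=[
    [0.015,0.02,0.5],
    [0,0,0.5],
    [0,0,0.5],
    [0,0,0.36],
    [0,0,0],
  ],
  dr=[
    [0,0,0],
    [0,0,0],
    [0,0,0],
    [0,0,0],
    [0,0,0],
  ],
)

```text
time: 2.88
tool_pos: [640.9, -262.7, 285.3]
tcp_rot: [-3.141, 0.004, -0.35]
contact_force: [0.1, 0.3, 0.3]
grip_width: 91.9
```

Request:
carry_out(
  xyz=[
    [0,0,0],
    [0,0,0],
    [0,0,0],
    [0,0,0],
    [0,0,0],
    [0,0,0],
  ],
  dr=[
    [0,0,0],
    [0,0,0],
    [0,0,0],
    [0,0,0],
    [0,0,0],
    [0,0,0],
  ],
  gripper=-1,
)

```text
time: 3.62
tool_pos: [643.4, -259.0, 287.1]
tcp_rot: [-3.135, -0.0, -0.346]
contact_force: [5.2, 12.3, -0.5]
grip_width: 39.2
```

Request:
carry_out(
  xyz=[
    [0,-0.04,0],
    [0,0,0],
    [0,0,0],
    [0,0,0],
    [0,0,0],
    [0,0,0],
    [0,0,0],
    [0,0,0],
  ],
  dr=[
    [0,0,-0.2],
    [0,0,-0.4],
    [0,0,-0.6],
    [0,0,-0.6],
    [0,0,-0.6],
    [0,0,-0.6],
    [0,0,-0.6],
    [0,0,-0.6],
  ],
)

```text
time: 4.62
tool_pos: [643.4, -259.6, 287.1]
tcp_rot: [-3.141, -0.001, 0.241]
contact_force: [3.0, 1.7, 0.1]
grip_width: 39.7
```

Request:
carry_out(
  xyz=[
    [0,0,0],
    [0,0,0],
    [0,0,0],
    [0,0,0],
    [0,0,0],
    [0,0,0],
    [0,0,0],
    [0,0,0],
  ],
  dr=[
    [0,0,-0.6],
    [0,0,-0.6],
    [0,0,-0.6],
    [0,0,-0.6],
    [0,0,-0.6],
    [0,0,-0.6],
    [0,0,-0.6],
    [0,0,-0.6],
  ],
)

```text
time: 5.62
tool_pos: [643.8, -260.3, 287.1]
tcp_rot: [3.14, -0.001, 0.911]
contact_force: [6.6, -1.4, -0.6]
grip_width: 39.3
```

```bash
python3 -c "
from h import *
plan(643.5,-259,287,157.4)
s=capture('scene');t=capture('top');crop(s['image'],(290,120,430,290),4,'s2.png');crop(t['image'],(350,160,510,320),4,'t2.png')"
```

```text
t 5.62 pos [ 643.8 -260.3  287.1] rpy [ 1.799e+02 -1.000e-01  5.220e+01] F [ 6.6 -1.4 -0.6] w 39.3 j6 0.17
shift now units [ 0.014 -0.018  0.002] | after turn [0.013 0.018 0.002] turn units [ 1.9000e-02  6.0000e-03 -1.3152e+01]
```

View pics/s2.png

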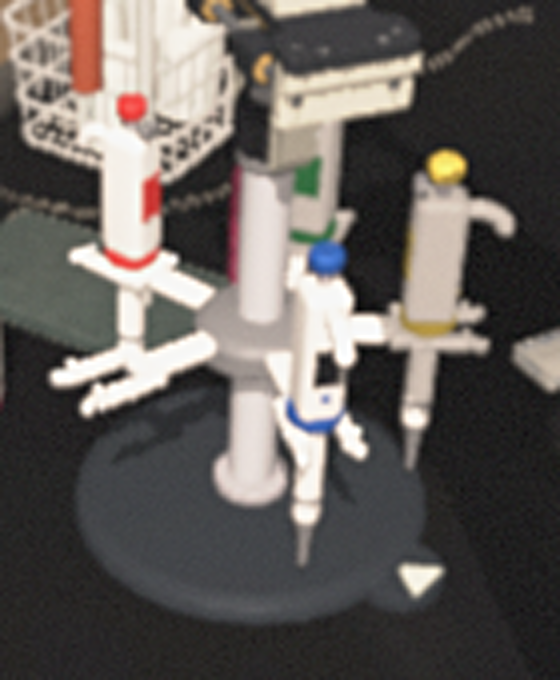

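Request:
carry_out(
  xyz=[
    [0,0.015,0],
    [0,0,0],
    [0,0,0],
    [0,0,0],
    [0,0,0],
    [0,0,0],
    [0,0,0],
    [0,0,0],
  ],
  dr=[
    [0,0,-0.4],
    [0,0,-0.7],
    [0,0,-0.8],
    [0,0,-0.8],
    [0,0,-0.8],
    [0,0,-0.8],
    [0,0,-0.8],
    [0,0,-0.8],
  ],
)

```text
time: 6.72
tool_pos: [644.8, -260.6, 287.1]
tcp_rot: [3.139, 0.001, 1.736]
contact_force: [7.6, 1.8, -0.6]
grip_width: 39.3
```

Request:
carry_out(
  xyz=[
    [0,0,0],
    [0,0,0],
    [0,0,0],
    [0,0,0],
    [0,0,0],
    [0,0,0],
    [0,0,0],
    [0,0,0],
  ],
  dr=[
    [0,0,-0.8],
    [0,0,-0.8],
    [0,0,-0.8],
    [0,0,-0.8],
    [0,0,-0.8],
    [0,0,-0.8],
    [0,0,-0.8],
    [0,0,-0.6],
  ],
)

```text
time: 7.72
tool_pos: [645.7, -260.0, 287.1]
tcp_rot: [3.139, 0.004, 2.602]
contact_force: [10.4, 3.6, -2.0]
grip_width: 39.2
```

```bash
python3 -c "
from h import *
plan(643.5,-260,287,157.4)
s=capture('scene');t=capture('top');crop(s['image'],(290,120,430,290),4,'s3.png');crop(t['image'],(350,160,510,320),5,'t3.png')"
```

```text
t 7.72 pos [ 645.7 -260.   287.1] rpy [179.9   0.2 149.1] F [10.4  3.6 -2. ] w 39.2 j6 -1.52
shift now units [ 0.031 -0.019  0.001] | after turn [ 0.034 -0.014  0.001] turn units [ 0.015  0.03  -1.039]
```

View pics/s3.png

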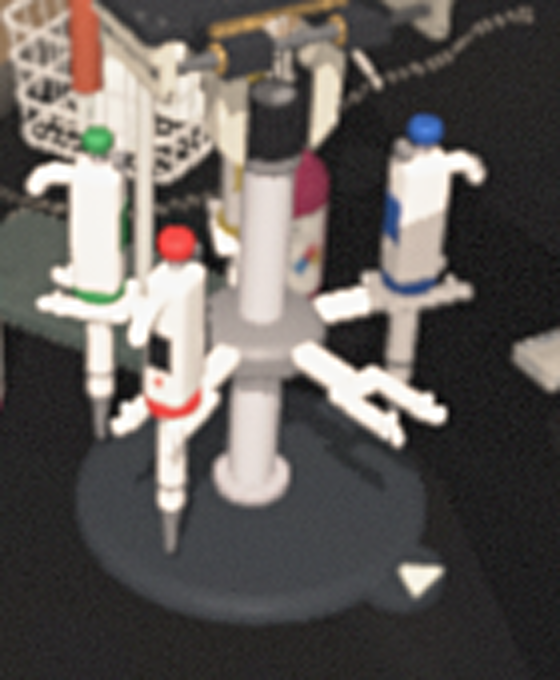

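View pics/t3.png

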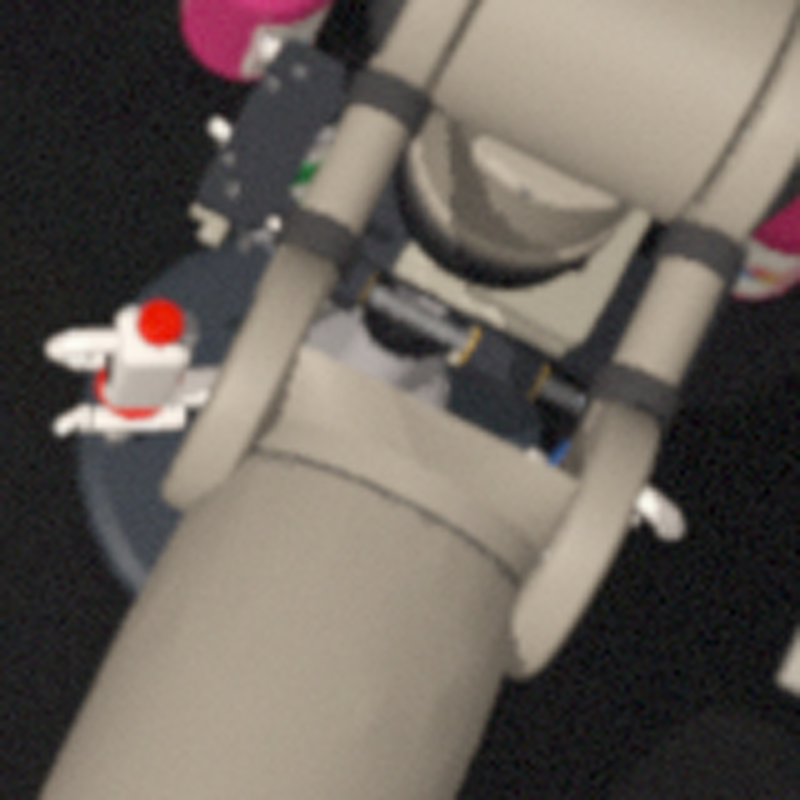

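```bash
cat > foot.py <<'E'
from h import *
def tocirc(P):
    A=np.c_[2*P,np.ones(len(P))];q=np.linalg.lstsq(A,(P**2).sum(1),rcond=None)[0];return q[:2],np.sqrt(q[2]+q[:2]@q[:2])
for n in("top","scene"):
    c=capture(n);im=cv2.imread(f"pics/{n}0.png");x0,y0,x1,y1=(355,170,480,320) if n=="top" else (295,190,415,285)
    b=cv2.GaussianBlur(im,(3,3),0);v=b.max(2).astype(int)
    m=((v>38)&(v<110)&(b[...,0].astype(int)>b[...,2]+4)).astype(np.uint8);k=np.zeros_like(m);k[y0:y1,x0:x1]=1;m*=k
    l,L,st,ce=cv2.connectedComponentsWithStats(m);i=1+st[1:,4].argmax();m=(L==i).astype(np.uint8);print(n,st[i])
    ct=max(cv2.findContours(m,0,2)[0],key=cv2.contourArea)[:,0]
    h=cv2.convexHull(ct)[:,0]
    P=np.array([at(c,*u,21)[:2] for u in ct]);
    # robust: keep points near r=115 of the start guess
    ctr=np.array([644,-260.])
    for th in(8,4,3,3):
        r=np.linalg.norm(P-ctr,axis=1);a=np.degrees(np.arctan2(*(P-ctr).T[::-1]))%360;K=(abs(r-115)<th)&(abs(a-171)>20)
        ctr,rad=tocirc(P[K])
    print("disc",ctr,rad,K.sum())
    far=[(round(a_),round(r_)) for a_,r_ in zip((np.degrees(np.arctan2(*(P-ctr).T[::-1]))%360),np.linalg.norm(P-ctr,axis=1)) if r_>130];print(sorted(set(far)))
    cv2.imwrite(f"pics/m{n}.png",cv2.resize(cv2.cvtColor(m[y0:y1,x0:x1]*255,cv2.COLOR_GRAY2BGR),None,fx=4,fy=4))
    box=(395,285,425,315) if n=="top" else (385,255,410,275)
    mm=(im.max(2)[box[1]:box[3],box[0]:box[2]]>120).astype(np.uint8);M=cv2.moments(mm,True)
    p=at(c,M['m10']/M['m00']+box[0],M['m01']/M['m00']+box[1],21)[:2]-ctr;print("pointer rel",p,np.hypot(*p),np.degrees(np.arctan2(p[1],p[0])))
c=capture("scene");ks=at(c,290+272/4,120+92/4,300)[:2];print("knob scene",ks)
def bear(u,v,z,off):
    p=at(c,290+u/4,120+v/4,z)[:2]-ks;print(off,p.round(1),np.hypot(*p).round(1),((np.degrees(np.arctan2(p[1],p[0]))-off)%360).round(2))
im=c["image"]
for col,off in(("red",-72),("blue",72),("green",-144)):
    b=[x for x in blobs(im,col,(295,140,420,190))][:2];print(col,b)
    u,v=b[0][1];bear((u-290)*4,(v-120)*4,258,off)
t1=at(c,290+397/4,120+437/4,153);t2=at(c,290+440/4,120+412/4,153);m=(t1+t2)[:2]/2-ks;print("tips",t1,t2,np.linalg.norm(t1-t2),np.degrees(np.arctan2(m[1],m[0])),np.hypot(*m))
E
python3 foot.py
```

```text
top [ 376  255   65   51 1496]
disc [0. 0.] 0.0 0
[(330, 622), (330, 625), (330, 626), (330, 636), (330, 637), (330, 639), (330, 640), (331, 608), (331, 615), (331, 616), (331, 619), (331, 637), (331, 639), (331, 646), (331, 649), (332, 578), (332, 583), (332, 601), (332, 604), (332, 653), (332, 654), (332, 657), (332, 658), (332, 660), (333, 571), (333, 573), (333, 575), (333, 576), (333, 578), (333, 580), (333, 590), (333, 593), (333, 595), (333, 599), (333, 661), (333, 666), (333, 669), (333, 671), (333, 674), (333, 677), (333, 679), (334, 580), (334, 583), (334, 682), (334, 684), (335, 586), (335, 688), (335, 690), (335, 692), (335, 693), (336, 572), (336, 574), (336, 580), (336, 581), (336, 584), (336, 676), (336, 679), (336, 680), (336, 686), (337, 559), (337, 562), (337, 564), (338, 565), (338, 579), (338, 580), (338, 624), (338, 627), (338, 628), (338, 631), (338, 633), (338, 643), (338, 650), (338, 651), (338, 653), (338, 660), (338, 664), (338, 668), (339, 580), (339, 581), (339, 582), (339, 597), (339, 603), (339, 606), (340, 580), (340, 583), (340, 585), (340, 594), (340,
[... 287 characters left out ...]
223971374028025
scene [ 310  225   88   51 2132]
disc [ 633.74022278 -247.64602073] 112.72724152453844 11
[(164, 134)]
pointer rel [-122.74838535   10.28230945] 123.17829351655864 175.21166221680053
knob scene [ 642.32638554 -261.22886908]
red [(76, [333.4, 180.0], [329, 176, 10, 9]), (72, [367.2, 165.8], [364, 159, 8, 15])]
-72 [  1.4 100.3] 100.3 161.19
blue [(62, [395.9, 151.8], [391, 148, 10, 8]), (25, [387.0, 173.6], [386, 169, 3, 10])]
72 [-58.6 -79.5] 98.7 161.6
green [(27, [313.8, 154.8], [311, 153, 7, 5])]
-144 [93.9 35. ] 100.2 164.47
tips [ 519.08467245 -197.29128472  153.        ] [ 508.652921   -230.48538211  153.        ] 34.794676887638985 159.76962081739626 136.90317176999423
```

```bash
python3 - <<'E'
from h import *
for n,(x0,y0,x1,y1),f in(("top",(355,195,465,315),6),("scene",(300,195,415,285),6)):
    im=cv2.imread(f"pics/{n}0.png")[y0:y1,x0:x1].astype(float)
    im=np.clip(im*3,0,255).astype(np.uint8);cv2.imwrite(f"pics/d{n}.png",cv2.resize(im,None,fx=f,fy=f,interpolation=cv2.INTER_CUBIC))
E
```

```text
(no output)
```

View pics/dtop.png

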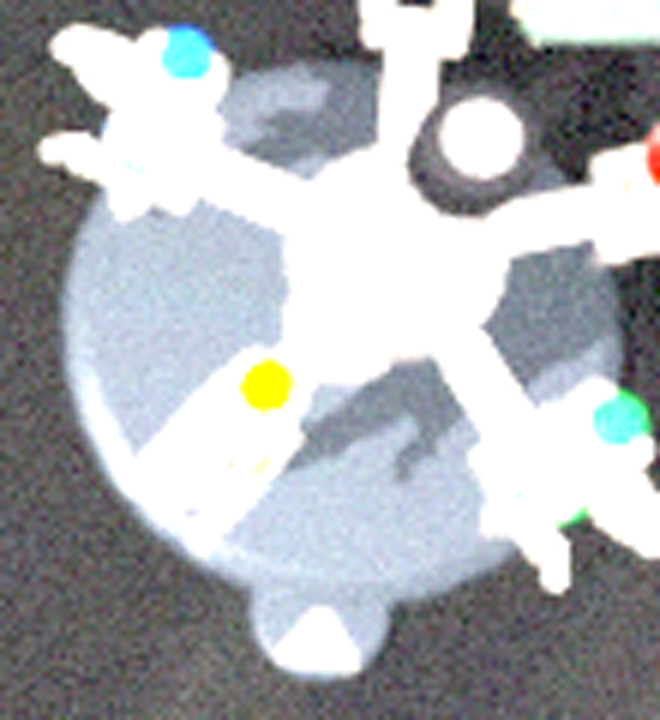

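View pics/dscene.png

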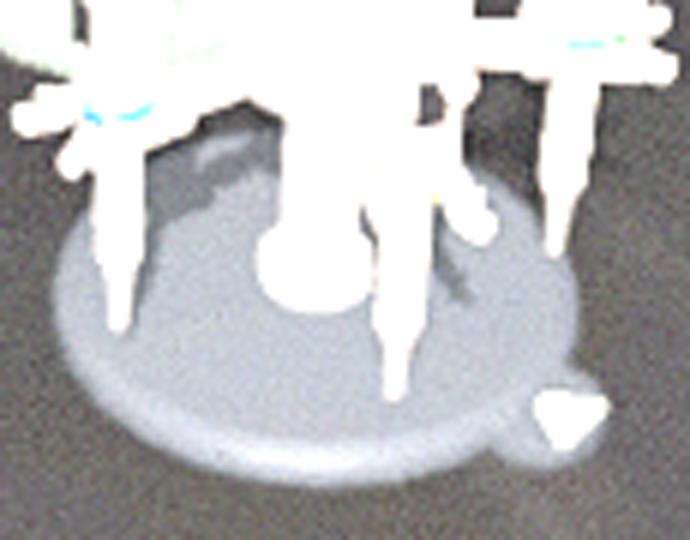

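```bash
python3 - <<'E'
from h import *
t=capture("top");s=capture("scene")
p,e=tri(t,(407.5,301.9),s,(394.3,263.6));print("tri centroid",p,e)
T=[(275,670),(360,672),(318,607)];S=[(567,450),(535,395),(608,405)]
T=[(355+u/6,195+v/6) for u,v in T];S=[(300+u/6,195+v/6) for u,v in S]
for z in(3,10,21):
    print(z,[at(t,*u,z)[:2].round(1) for u in T],[at(s,*u,z)[:2].round(1) for u in S])
C=np.array([[688.4,-171.4],[570,-194.3],[557.8,-311],[664.5,-359.2]])
A=np.c_[2*C,np.ones(4)];q=np.linalg.lstsq(A,(C**2).sum(1),rcond=None)[0][:2];print(q)
d=p[:2]-q;print(np.hypot(*d),np.degrees(np.arctan2(d[1],d[0])))
for a in C:print(np.degrees(np.arctan2(*(a-q)[::-1])))
# disc silhouette: top rim right side top view (620,330),(600,240),  bottom rim/ left
for nm,c,pts,z in(("t top rim",t,[(620,340),(617,285),(560,180),(330,62),(520,545)],21),("s bottom rim",s,[(55,330),(120,430),(220,475),(320,487),(420,475)],0)):
    o=(355,195) if c is t else (300,195)
    P=np.array([at(c,o[0]+u/6,o[1]+v/6,z)[:2] for u,v in pts]);print(nm,P.round(0).tolist(),np.linalg.norm(P-q,axis=1).round(1))
    f=lambda w:np.linalg.norm(P-w,axis=1)-115
    from scipy.optimize import least_squares
    print("ctr",least_squares(f,q).x)
E
```

```text
tri centroid [ 515.21338997 -243.75703549   14.80345423] 2.0552142612103355
3 [array([ 506.5, -228.7]), array([ 505.1, -262.7]), array([ 531.6, -247.2])] [array([ 508.2, -235.5]), array([ 534.1, -258.3]), array([ 505.7, -269.2])]
10 [array([ 505.6, -227.7]), array([ 504.3, -261.5]), array([ 530.6, -246.1])] [array([ 505.6, -228.5]), array([ 531.3, -251.1]), array([ 503.1, -261.9])]
21 [array([ 504.3, -226.1]), array([ 503. , -259.7]), array([ 529.1, -244.4])] [array([ 501.5, -217.5]), array([ 526.8, -239.8]), array([ 499. , -250.5])]
[ 644.43940963 -261.1827117 ]
130.39562242133587 172.32019000228104
63.912098660244524
138.06077318428004
-150.10128315845387
-78.43336114307193
t top rim [[636.0, -372.0], [658.0, -372.0], [703.0, -352.0], [754.0, -261.0], [553.0, -326.0]] [110.8 111.6 107.6 109.8 112.4]
ctr [ 640.89288959 -256.16681382]
s bottom rim [[728.0, -187.0], [671.0, -150.0], [622.0, -149.0], [584.0, -165.0], [553.0, -193.0]] [111.5 114.5 114.1 113.3 113.7]
ctr [ 643.57109348 -262.99653534]
```

Request:
carry_out(
  xyz=[
    [-0.02,0,0],
    [0,0,0],
    [0,0,0],
    [0,0,0],
  ],
  dr=[
    [0,0,-0.6],
    [0,0,-0.5],
    [0,0,-0.22],
    [0,0,0],
  ],
)

```text
time: 8.57
tool_pos: [645.8, -259.8, 287.0]
tcp_rot: [3.139, 0.001, 2.784]
contact_force: [4.8, 6.3, -0.9]
grip_width: 39.2
```

Request:
carry_out(
  xyz=[
    [0,0,0],
    [0,0,0],
    [0,0,0],
    [0,0,0],
  ],
  dr=[
    [0,0,0],
    [0,0,0],
    [0,0,0],
    [0,0,0],
  ],
  gripper=1,
)

```text
time: 9.07
tool_pos: [644.4, -261.9, 287.2]
tcp_rot: [-3.141, 0.0, 2.781]
contact_force: [0.1, -0.1, -0.4]
grip_width: 74.8
```

```bash
python3 -c "
from h import *
plan(643.5,-260,400,165.6)
s=capture('scene');crop(s['image'],(290,120,430,290),4,'s4.png')"
```

```text
t 9.07 pos [ 644.4 -261.9  287.2] rpy [-180.     0.   159.3] F [ 0.1 -0.1 -0.4] w 74.8 j6 -1.71
shift now units [ 0.025  0.023 -1.88 ] | after turn [ 0.023  0.026 -1.88 ] turn units [-0.002  0.001 -0.783]
```

View pics/s4.png

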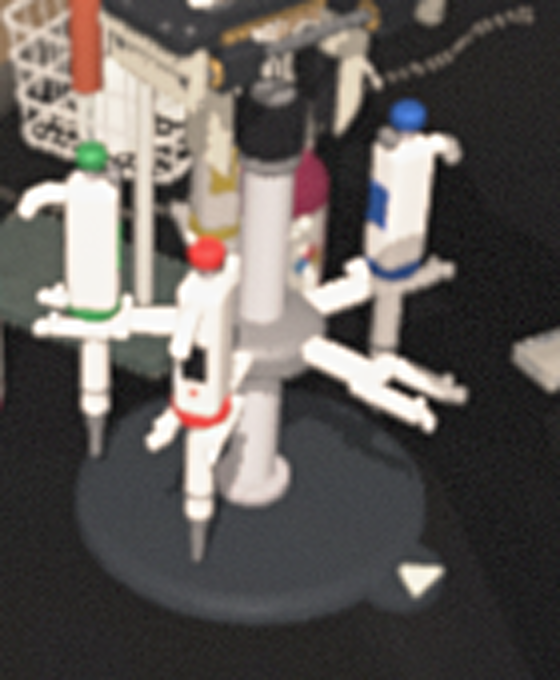

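Request:
carry_out(
  xyz=[
    [0,0,-0.3],
    [0,0,-0.6],
    [0,0,-0.6],
    [0,0,-0.38],
    [0,0,0],
    [0.1,0.5,0],
  ],
  dr=[
    [0,0,0],
    [0,0,0],
    [0,0,0],
    [0,0,0],
    [0,0,-0.78],
    [0,0,0],
  ],
)

```text
time: 9.88
tool_pos: [645.9, -232.8, 399.3]
tcp_rot: [-3.141, -0.0, 2.888]
contact_force: [-0.7, -0.2, -0.6]
grip_width: 92.1
```

Request:
carry_out(
  xyz=[
    [0.25,0.83,0],
    [0.25,0.83,0],
    [0.25,0.83,0],
    [0.25,0.83,0],
    [0.25,0.83,0],
    [0.25,0.83,0],
    [0.25,0.83,0],
    [0.25,0.83,0],
  ],
  dr=[
    [0,0,0],
    [0,0,0],
    [0,0,0],
    [0,0,0],
    [0,0,0],
    [0,0,0],
    [0,0,0],
    [0,0,0],
  ],
)

```text
time: 10.88
tool_pos: [628.8, 186.3, 400.1]
tcp_rot: [-3.142, 0.0, 2.89]
contact_force: [0.6, -0.8, 0.2]
grip_width: 91.9
```

```bash
python3 -c "
from h import *
plan(630,184,300,165.6)
s=capture('scene');t=capture('top');crop(t['image'],(350,160,510,320),5,'t5.png');crop(s['image'],(150,80,430,400),1.8,'s5.png')
for col in HS:
    print(col,'top',blobs(t['image'],col,(350,160,510,320))[:2],'scene',blobs(s['image'],col,(290,120,430,200))[:2])
"
```

```text
t 10.88 pos [628.8 186.3 400.1] rpy [-180.     0.   165.6] F [ 0.6 -0.8  0.2] w 91.9 j6 -1.15
shift now units [-0.029 -0.031  1.669] | after turn [-0.03  -0.031  1.669] turn units [-0.     0.003 -0.001]
orange top [] scene [(155, [311.0, 130.5], [307, 120, 8, 23]), (9, [341.8, 179.6], [340, 179, 5, 2])]
yellow top [(62, [462.0, 188.6], [458, 184, 9, 10]), (27, [451.4, 202.1], [448, 199, 7, 7])] scene [(28, [345.5, 162.8], [344, 159, 5, 8]), (13, [345.2, 140.8], [342, 139, 7, 4])]
green top [(67, [405.7, 181.9], [402, 178, 9, 9]), (8, [405.6, 196.6], [403, 195, 6, 4])] scene [(32, [312.3, 158.8], [309, 156, 7, 6]), (9, [311.6, 198.4], [308, 198, 8, 2])]
blue top [(73, [476.8, 242.3], [472, 238, 11, 10])] scene [(59, [391.6, 148.1], [387, 145, 10, 7]), (35, [383.5, 170.6], [382, 166, 4, 10])]
red top [(61, [382.8, 232.3], [379, 228, 9, 9]), (9, [370.8, 244.8], [370, 243, 3, 5])] scene [(89, [367.3, 165.8], [364, 159, 8, 15]), (47, [341.2, 183.2], [337, 180, 9, 7])]
```

View pics/t5.png

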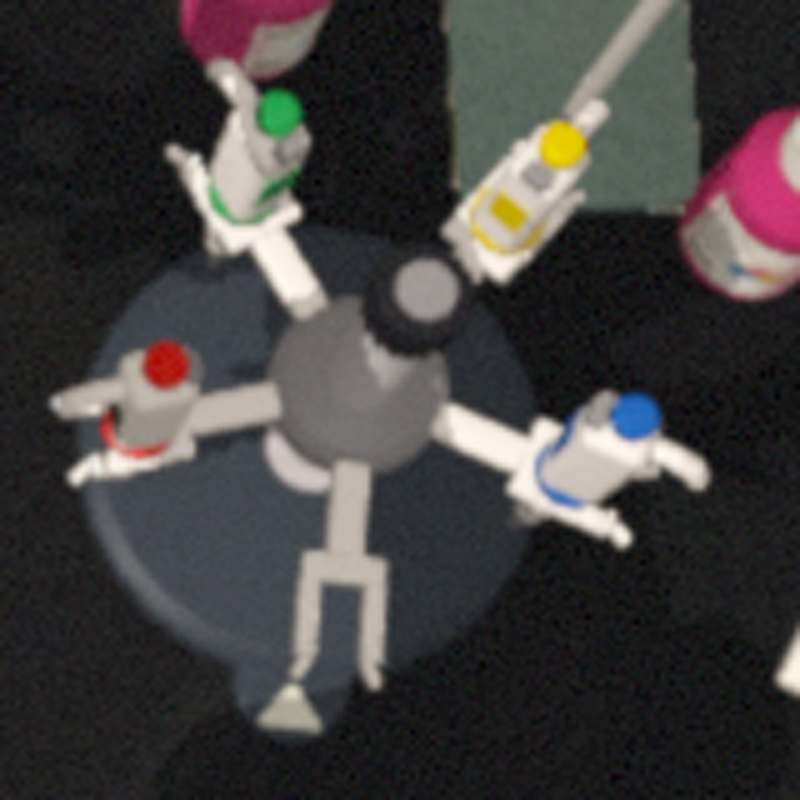

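View pics/s5.png

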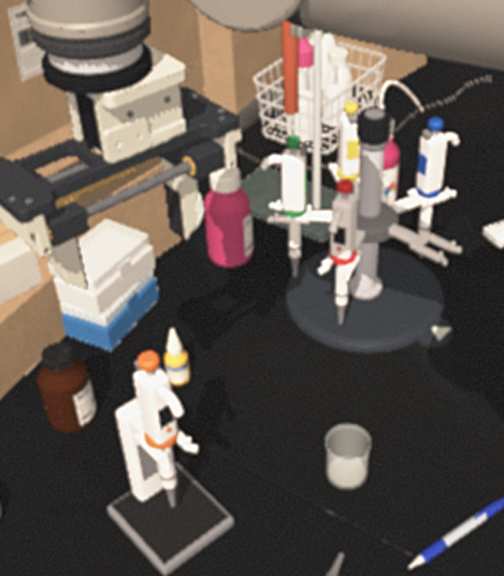

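```bash
python3 - <<'E'
from h import *
t=capture("top")
B={'red':([382.8,232.3],72),'green':([405.7,181.9],144),'yellow':([462,188.6],216),'blue':([476.8,242.3],288)}
P=np.array([at(t,*B[k][0],261)[:2] for k in B]);A=np.c_[2*P,np.ones(4)];q=np.linalg.lstsq(A,(P**2).sum(1),rcond=None)[0];c=q[:2];print(c,np.sqrt(q[2]+c@c))
for k,p in zip(B,P):print(k,(np.degrees(np.arctan2(*(p-c)[::-1]))+B[k][1])%360)
g=lambda u,v,z:at(t,350+u/5,160+v/5,z)[:2]
a,b=g(303,668,154),g(375,682,154);m=(a+b)/2-c;print("tips",a,b,m,np.degrees(np.arctan2(m[1],m[0])),np.hypot(*m))
a=(g(304,560,150)+g(384,562,150))/2-c;print("fork root",a,np.degrees(np.arctan2(a[1],a[0])))
tri_=(g(292,683,10)+2*(g(257,722,10)+g(322,733,10))/2)/3-c;print("pointer",tri_,np.degrees(np.arctan2(tri_[1],tri_[0])))
for u,v in((233,680),(352,680)):print("tongue edge",g(u,v,10)-c)
E
```

```text
[ 644.75437168 -259.89645205] 99.63543482879497
red 172.3924064342517
green 171.67235225031854
yellow 172.35851119097052
blue 173.2172596456542
tips [ 516.23202686 -229.25762614] [ 509.65567615 -259.98452989] [-131.81052017   15.27537404] 173.38954415002982 132.69269113412008
fork root [-81.19997435   9.71104408] 173.1801495759379
pointer [-129.46105295   14.38914475] 173.65780455515937
tongue edge [-113.29220147   41.1208822 ]
tongue edge [-114.20415086  -15.99570894]
```

Request:
carry_out(
  xyz=[
    [-0.03,-0.03,0.5],
    [0,0,0.6],
    [0,0,0.6],
    [0,0,0.6],
    [0,0,0.4],
    [0,0,0.12],
    [0,0,0],
  ],
  dr=[
    [0,0,0],
    [0,0,0],
    [0,0,0],
    [0,0,0],
    [0,0,0],
    [0,0,0],
    [0,0,0],
  ],
)

```text
time: 11.9
tool_pos: [630.7, 181.7, 231.1]
tcp_rot: [-3.141, 0.0, 2.889]
contact_force: [1.2, -0.3, 0.3]
grip_width: 92.2
```

```bash
python3 -c "
from h import *
plan(630,184,231,165.6)
s=capture('scene');t=capture('top');crop(t['image'],(170,180,290,300),5,'t6.png');crop(s['image'],(150,200,310,400),3,'s6.png')
"
```

```text
t 11.9 pos [630.7 181.7 231.1] rpy [-180.     0.   165.5] F [ 1.2 -0.3  0.3] w 92.2 j6 -1.15
shift now units [0.02  0.035 0.002] | after turn [0.02  0.035 0.002] turn units [-0.001  0.003 -0.007]
```

View pics/s6.png

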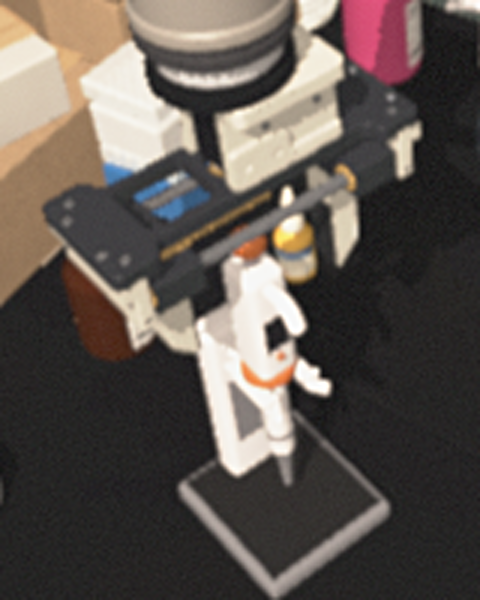

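Request:
carry_out(
  xyz=[
    [0,0,0],
  ],
  dr=[
    [0,0,0],
  ],
)

```text
time: 12.12
tool_pos: [630.8, 182.5, 232.0]
tcp_rot: [3.141, 0.002, 2.89]
contact_force: [-0.6, -0.0, -0.3]
grip_width: 92.0
```

Shift slightly in y and close.

Request:
carry_out(
  xyz=[
    [0,0.02,0],
    [0,0,0],
    [0,0,0],
    [0,0,0],
    [0,0,0],
    [0,0,0],
    [0,0,0],
    [0,0,0],
  ],
  dr=[
    [0,0,0],
    [0,0,0],
    [0,0,0],
    [0,0,0],
    [0,0,0],
    [0,0,0],
    [0,0,0],
    [0,0,0],
  ],
  gripper=-1,
)

```text
time: 13.12
tool_pos: [630.7, 183.7, 230.7]
tcp_rot: [-3.142, 0.0, 2.89]
contact_force: [1.0, -0.4, -0.3]
grip_width: 25.4
```

```bash
python3 -c "
from h import *
plan(630,184,231,165.6)
s=capture('scene');crop(s['image'],(150,200,310,400),3,'s7.png')
"
```

```text
t 13.12 pos [630.7 183.7 230.7] rpy [-180.     0.   165.6] F [ 1.  -0.4 -0.3] w 25.4 j6 -1.15
shift now units [ 0.012  0.002 -0.005] | after turn [ 0.012  0.002 -0.005] turn units [-0.  0. -0.]
```

View pics/s7.png

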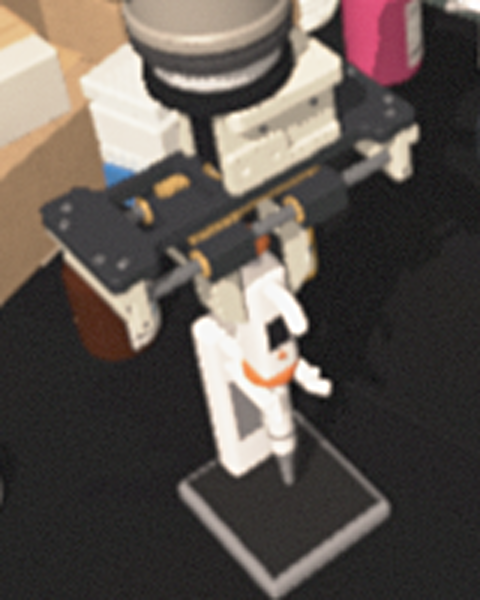

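Request:
carry_out(
  xyz=[
    [0,0,-0.15],
    [0,0,-0.3],
    [0,0,-0.4],
    [0,0,-0.45],
    [0,0,-0.45],
    [0,0,-0.4],
    [0,0,-0.15],
    [0,0,0],
  ],
  dr=[
    [0,0,0],
    [0,0,0],
    [0,0,0],
    [0,0,0],
    [0,0,0],
    [0,0,0],
    [0,0,0],
    [0,0,0],
  ],
)

```text
time: 14.18
tool_pos: [630.7, 183.7, 368.9]
tcp_rot: [3.141, 0.001, 2.89]
contact_force: [1.3, -0.8, -1.2]
grip_width: 25.8
```

```bash
python3 -c "
from h import *
plan(465,-236,369,172.9)
s=capture('scene');crop(s['image'],(130,120,310,400),2,'s8.png')
"
```

```text
t 14.18 pos [630.7 183.7 368.9] rpy [180.    0.  165.6] F [ 1.3 -0.8 -1.2] w 25.8 j6 -1.15
shift now units [ 9.350e-01 -7.462e+00 -3.000e-03] | after turn [ 1.876e+00 -7.283e+00 -1.000e-03] turn units [ 0.001  0.005 -0.912]
```

View pics/s8.png

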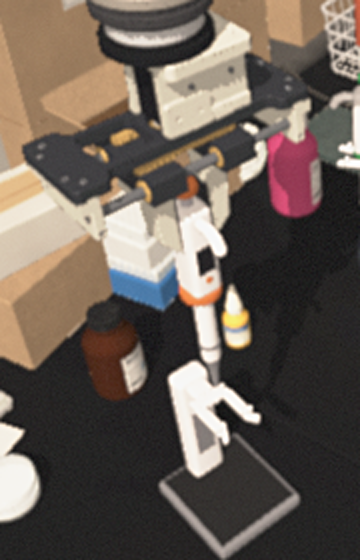

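Request:
carry_out(
  xyz=[
    [0,0,0],
    [0,0,0],
    [0.06,-0.2,0],
    [0.12,-0.45,0],
    [0.14,-0.55,0],
    [0.14,-0.55,0],
    [0.14,-0.55,0],
    [0.14,-0.55,0],
  ],
  dr=[
    [0,0,-0.5],
    [0,0,-0.41],
    [0,0,0],
    [0,0,0],
    [0,0,0],
    [0,0,0],
    [0,0,0],
    [0,0,0],
  ],
)

```text
time: 15.22
tool_pos: [564.2, 17.9, 368.1]
tcp_rot: [-3.141, -0.001, 3.016]
contact_force: [0.2, -0.3, -1.2]
grip_width: 26.0
```

Request:
carry_out(
  xyz=[
    [0.14,-0.55,0],
    [0.14,-0.55,0],
    [0.14,-0.55,0],
    [0.14,-0.55,0],
    [0.14,-0.55,0],
    [0.14,-0.55,0],
    [0.14,-0.55,0],
    [0.13,-0.4,0],
  ],
  dr=[
    [0,0,0],
    [0,0,0],
    [0,0,0],
    [0,0,0],
    [0,0,0],
    [0,0,0],
    [0,0,0],
    [0,0,0],
  ],
)

```text
time: 16.23
tool_pos: [466.2, -226.7, 368.1]
tcp_rot: [3.142, -0.001, 3.015]
contact_force: [0.3, 0.7, -0.8]
grip_width: 26.0
```

```bash
python3 -c "
from h import *
plan(465,-238,243,172.9)
s=capture('scene');crop(s['image'],(250,60,470,320),2.3,'s9.png')
"
```

```text
t 16.23 pos [ 466.2 -226.7  368.1] rpy [ 1.800e+02 -1.000e-01  1.727e+02] F [ 0.3  0.7 -0.8] w 26.0 j6 -2.04
shift now units [-0.007 -0.19   2.085] | after turn [-0.004 -0.19   2.085] turn units [ 0.    -0.008 -0.021]
```

View pics/s9.png

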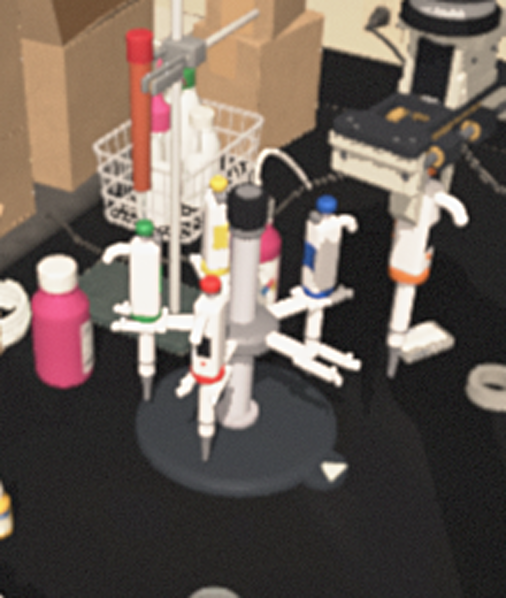

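Request:
carry_out(
  xyz=[
    [0,-0.1,0.2],
    [0,-0.09,0.4],
    [0,0,0.4],
    [0,0,0.4],
    [0,0,0.4],
    [0,0,0.28],
    [0,0,0],
  ],
  dr=[
    [0,0,0],
    [0,0,0],
    [0,0,0],
    [0,0,0],
    [0,0,0],
    [0,0,0],
    [0,0,0],
  ],
)

```text
time: 17.15
tool_pos: [465.4, -235.4, 242.0]
tcp_rot: [3.14, -0.004, 3.018]
contact_force: [0.9, 0.1, -0.8]
grip_width: 25.7
```

```bash
python3 -c "
from h import *
plan(508,-243.1,243,172.9)
s=capture('scene');t=capture('top');crop(t['image'],(350,200,510,340),4.5,'t10.png');crop(s['image'],(330,120,470,300),3.3,'s10.png')
"
```

```text
t 17.15 pos [ 465.4 -235.4  242. ] rpy [179.9  -0.2 172.9] F [ 0.9  0.1 -0.8] w 25.7 j6 -2.06
shift now units [-0.72 -0.04 -0.02] | after turn [-0.72  -0.04  -0.017] turn units [ 0.015 -0.026  0.   ]
```

View pics/s10.png

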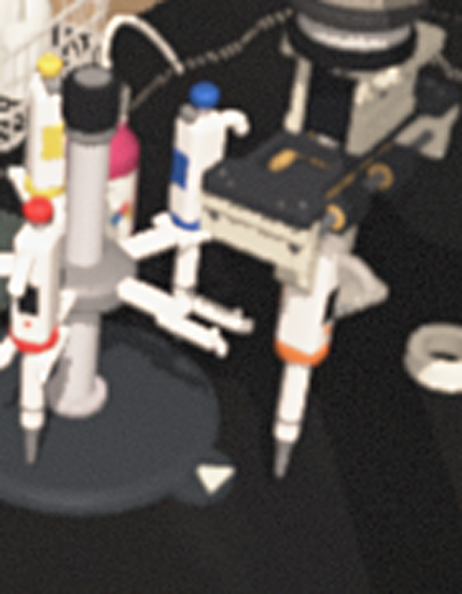

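View pics/t10.png

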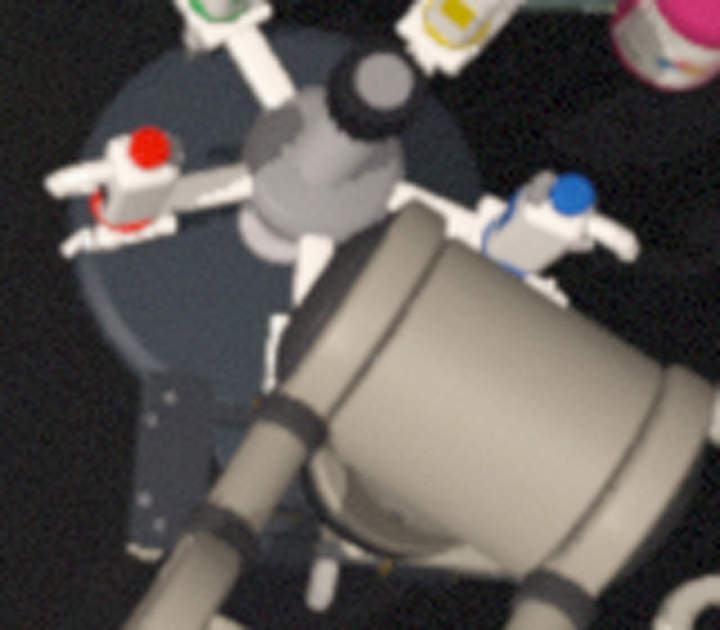

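```bash
python3 - <<'E'
from h import *
s=capture("scene");o=get_obs();x,y,z=o["tool_pos"];print(o["tool_pos"].round(1))
print("tip pred",proj(s,(x,y,z-81-112)),"seen",330+281/3.3,120+475/3.3)
print("collar pred",proj(s,(x,y,z-81+4)))
b=blobs(s["image"],"orange",(405,215,440,240));print(b)
# collar extents at mid height
tip=at(s,330+281/3.3,120+475/3.3,z-193);print("tip xy",tip.round(1)); print("collar xy",at(s,*b[0][1],z-81+4.5).round(1))
E
```

```text
[ 466.6 -236.5  244.4]
tip pred [412.6919027  261.48216387] seen 415.1515151515151 263.93939393939394
collar pred [419.23155738 222.79564243]
[(45, [420.6, 226.0], [413, 223, 17, 6])]
tip xy [ 458.2 -231.7   51.4]
collar xy [ 459.3 -227.   167.9]
```

Request:
carry_out(
  xyz=[
    [-0.2,-0.03,0],
    [-0.3,0,0],
    [-0.2,0,0],
    [0,0,0],
  ],
  dr=[
    [0,0,0],
    [0,0,0],
    [0,0,0],
    [0,0,0],
  ],
)

```text
time: 17.8
tool_pos: [508.5, -243.7, 243.8]
tcp_rot: [-3.141, 0.0, 3.018]
contact_force: [-0.8, -0.1, -0.3]
grip_width: 25.8
```

```bash
python3 -c "
from h import *
plan(545.4,-247.8,243,172.9)
s=capture('scene');t=capture('top');crop(t['image'],(350,200,470,320),5,'t11.png');crop(s['image'],(350,170,450,280),6,'s11.png')
"
```

```text
t 17.8 pos [ 508.5 -243.7  243.8] rpy [-180.     0.   172.9] F [-0.8 -0.1 -0.3] w 25.8 j6 -2.03
shift now units [-0.618  0.007  0.013] | after turn [-0.618  0.008  0.013] turn units [-0.001  0.001  0.002]
```

View pics/s11.png

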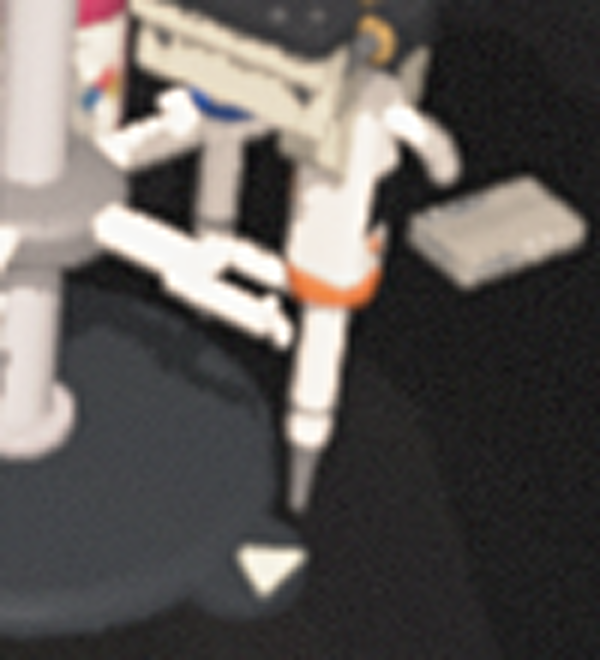

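View pics/t11.png

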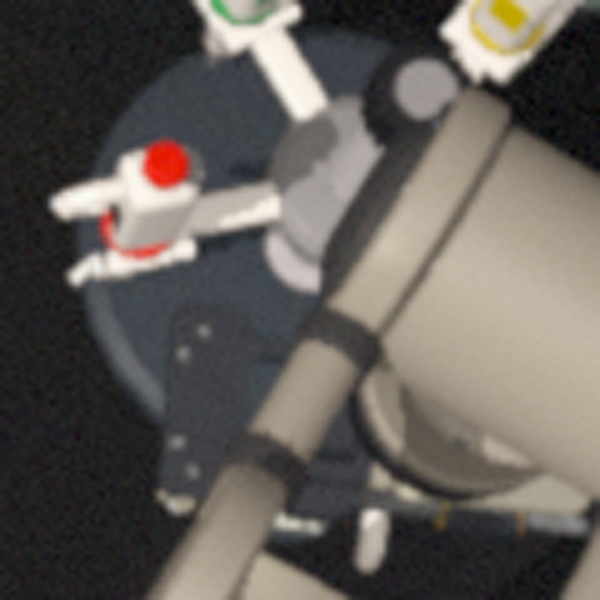

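```bash
python3 - <<'E'
from h import *
s=capture("scene");o=get_obs();x,y,z=o["tool_pos"];print(o["tool_pos"].round(1))
im=s["image"]
g=cv2.cvtColor(im,cv2.COLOR_BGR2GRAY)
# barrel centre per row
for v in range(224,246,3):
    row=g[v,396:415].astype(int);k=np.where(row>110)[0]+396;print(v,k.min(),k.max(),(k.min()+k.max())/2)
ax,ay=x,y
for zz in(153,130,100,51): print(zz,proj(s,(ax,ay,zz)))
m=(at(s,398,226.25,153)+at(s,405,218.75,153))/2;d=m[:2]-np.array([642.4,-261.2]);print("tips mid scene",m,np.hypot(*d),np.degrees(np.arctan2(*d[::-1])))
print("tip xy",at(s,400,255.3,z-193))
E
```

```text
[ 507.4 -243.5  243.9]
224 396 407 401.5
227 396 407 401.5
230 399 407 403.0
233 399 406 402.5
236 399 406 402.5
239 398 405 401.5
242 398 405 401.5
245 400 402 401.0
153 [402.96572832 220.18633049]
130 [401.8541641  228.10226914]
100 [400.44881771 238.11036017]
51 [398.25557815 253.72938562]
tips mid scene [ 506.57900404 -234.12936148  153.        ] 138.49246337648802 168.7280228930124
tip xy [ 501.50022284 -240.75172393   50.87890943]
```

Request:
carry_out(
  xyz=[
    [-0.1,0,0],
    [-0.15,0,0],
    [-0.15,0,0],
    [-0.15,0,0],
    [-0.08,0,0],
    [0,0,0],
  ],
  dr=[
    [0,0,0],
    [0,0,0],
    [0,0,0],
    [0,0,0],
    [0,0,0],
    [0,0,0],
  ],
)

```text
time: 18.7
tool_pos: [545.5, -248.2, 243.7]
tcp_rot: [3.142, -0.0, 3.018]
contact_force: [-0.6, -0.4, -0.5]
grip_width: 26.0
```

```bash
python3 -c "
from h import *
plan(545.4,-247.8,231,172.9)
s=capture('scene');t=capture('top');crop(t['image'],(350,170,490,310),5,'t12.png');crop(s['image'],(330,130,450,270),5,'s12.png')
"
```

```text
t 18.7 pos [ 545.5 -248.2  243.7] rpy [180.   -0.  172.9] F [-0.6 -0.4 -0.5] w 26.0 j6 -2.0
shift now units [0.002 0.007 0.211] | after turn [0.003 0.007 0.211] turn units [ 0.    -0.002 -0.   ]
```

View pics/s12.png

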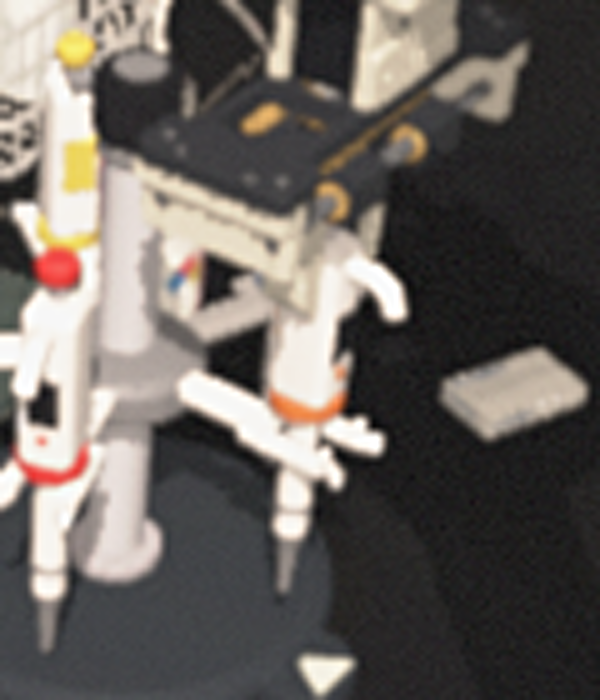

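View pics/t12.png

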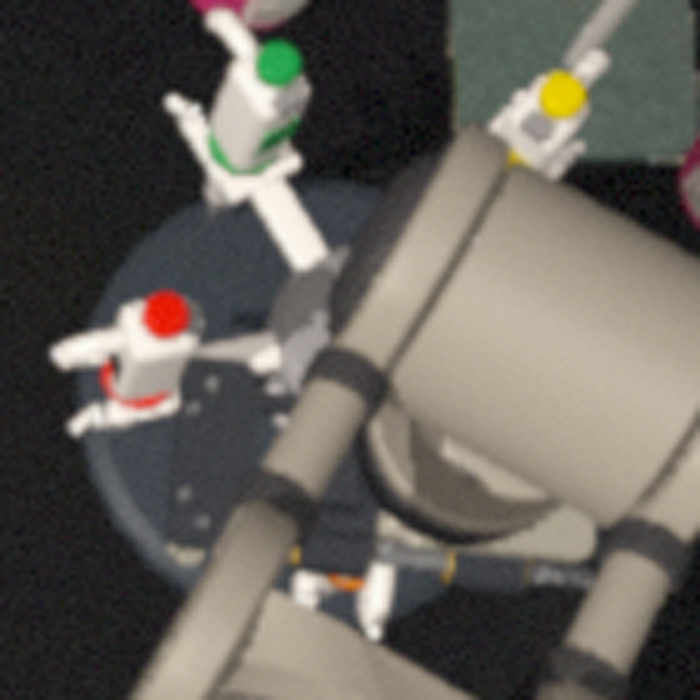

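Request:
carry_out(
  xyz=[
    [0,0,0.06],
    [0,0,0.06],
    [0,0,0.06],
    [0,0,0],
  ],
  dr=[
    [0,0,0],
    [0,0,0],
    [0,0,0],
    [0,0,0],
  ],
)

```text
time: 19.3
tool_pos: [545.1, -248.2, 232.7]
tcp_rot: [3.141, -0.001, 3.017]
contact_force: [0.8, -0.1, -1.6]
grip_width: 25.9
```

Request:
carry_out(
  xyz=[
    [0,0,0.02],
    [0,0,0.015],
    [0,0,0],
  ],
  dr=[
    [0,0,0],
    [0,0,0],
    [0,0,0],
  ],
)

```text
time: 19.68
tool_pos: [545.2, -248.3, 231.0]
tcp_rot: [-3.142, 0.0, 3.017]
contact_force: [0.0, 0.5, -1.0]
grip_width: 25.9
```

Request:
carry_out(
  xyz=[
    [0,0,0.015],
    [0,0,0],
  ],
  dr=[
    [0,0,0],
    [0,0,0],
  ],
)

```text
time: 19.92
tool_pos: [545.4, -248.3, 230.6]
tcp_rot: [-3.141, 0.001, 3.017]
contact_force: [0.4, 0.8, 1.8]
grip_width: 25.9
```

```bash
python3 -c "
from h import *
plan(545.4,-247.8,231,172.9)
s=capture('scene');crop(s['image'],(330,130,450,270),5,'s13.png')
"
```

```text
t 19.93 pos [ 545.4 -248.3  230.6] rpy [-180.     0.   172.9] F [0.4 0.8 1.8] w 25.9 j6 -2.0
shift now units [ 0.     0.009 -0.007] | after turn [ 0.     0.009 -0.007] turn units [-0.003  0.005 -0.002]
```

View pics/s13.png

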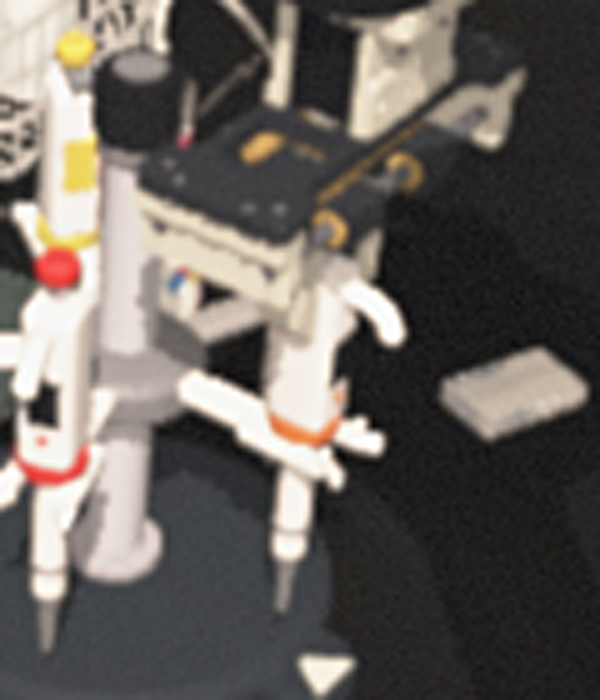

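Request:
carry_out(
  xyz=[
    [0,0,0],
    [0,0,0],
    [0,0,0],
    [0,0,0],
  ],
  dr=[
    [0,0,0],
    [0,0,0],
    [0,0,0],
    [0,0,0],
  ],
  gripper=0.2,
)

```text
time: 20.48
tool_pos: [545.3, -248.2, 230.0]
tcp_rot: [-3.142, -0.0, 3.017]
contact_force: [1.2, -0.4, -0.5]
grip_width: 54.6
```

Request:
carry_out(
  xyz=[
    [0,0,-0.1],
    [0,0,-0.3],
    [0,0,-0.6],
    [0,0,-0.8],
    [0,0,-0.8],
  ],
  dr=[
    [0,0,0],
    [0,0,0],
    [0,0,0],
    [0,0,0],
    [0,0,0],
  ],
)

```text
time: 21.1
tool_pos: [545.0, -248.1, 388.1]
tcp_rot: [-3.141, 0.0, 3.017]
contact_force: [0.9, -1.1, 0.2]
grip_width: 55.1
```

Request:
carry_out(
  xyz=[
    [0,0.8,0],
    [0,0.8,0],
    [0,0.8,0],
    [0,0.8,0],
    [0,0.8,0],
    [0,0.8,0],
    [0,0,0],
    [0,0,0],
  ],
  dr=[
    [0,0,0],
    [0,0,0],
    [0,0,0],
    [0,0,0],
    [0,0,0],
    [0,0,0],
    [0,0,0],
    [0,0,0],
  ],
)

```text
time: 22.1
tool_pos: [580.9, 37.1, 386.3]
tcp_rot: [-3.141, 0.0, 3.018]
contact_force: [1.0, -0.5, -0.4]
grip_width: 55.3
```

```bash
python3 - <<'E'
from h import *
plan(545.4,-248,231,172.9)
s=capture('scene');t=capture('top');crop(t['image'],(350,160,510,320),5,'t14.png');crop(s['image'],(230,120,430,370),2.3,'s14.png')
P=[];bs=[]
for k,of in(('orange',0),('red',72),('green',144),('yellow',216),('blue',288)):
    b=blobs(t['image'],k,(350,160,480,320))
    if k=='orange': print(b[:3])
    bs.append(b[0][1]);P.append(at(t,*b[0][1],261)[:2])
P=np.array(P);A=np.c_[2*P,np.ones(5)];q=np.linalg.lstsq(A,(P**2).sum(1),rcond=None)[0];c=q[:2];print(c,np.sqrt(q[2]+c@c))
print([(np.degrees(np.arctan2(*(p-c)[::-1]))+72*i)%360 for i,p in enumerate(P)],np.linalg.norm(P-c,axis=1))
E
```

```text
t 22.1 pos [580.9  37.1 386.3] rpy [-180.     0.   172.9] F [ 1.  -0.5 -0.4] w 55.3 j6 -1.51
shift now units [ 0.    -4.787  2.592] | after turn [-0.    -4.789  2.589] turn units [-0.004  0.002 -0.   ]
[(66, [428.0, 271.9], [424, 268, 9, 9]), (7, [419.6, 287.3], [418, 286, 4, 3])]
[ 644.31783978 -259.47029273] 99.77676304299811
[np.float64(173.89108604236208), np.float64(172.21110657914556), np.float64(171.5475287809847), np.float64(172.354429427662), np.float64(172.88275392845242)] [100.89110464  98.84258639 100.18128832 100.08313271  98.86969381]
```

View pics/s14.png

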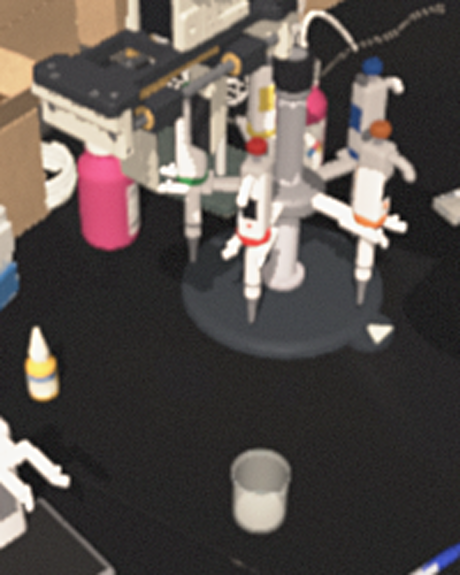

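View pics/t14.png

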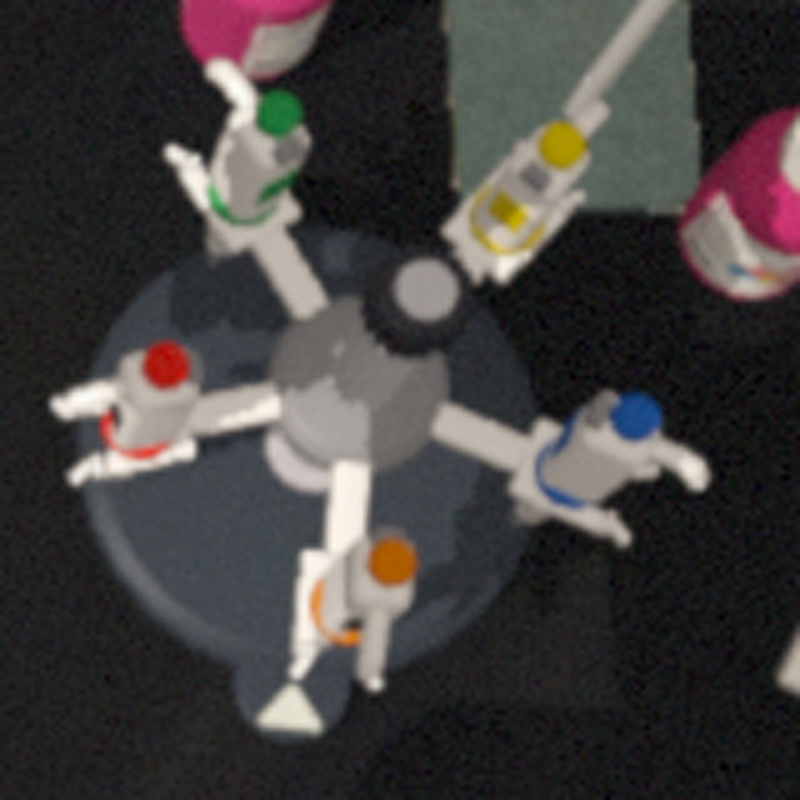

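```bash
python3 - <<'E'
from h import *
t=capture('top');s=capture('scene')
for k,a in(('orange',(380,160,420,190)),('blue',(380,140,400,160)),('red',(330,175,350,192))):
    b=blobs(s['image'],k,a)[0][1];u=blobs(t['image'],k,(350,160,480,320))[0][1];print(k,u,b,tri(t,u,s,b))
b=blobs(s['image'],'orange',(380,195,410,225));print('collar',b)
print('dropper',blobs(t['image'],'yellow',(280,180,320,220)),blobs(s['image'],'yellow',(235,260,262,300)))
E
```

```text
orange [428.0, 271.9] [395.3, 175.9] (array([ 543.26833104, -250.34812584,  255.38106471]), np.float64(3.6082116886948747))
blue [476.1, 242.6] [391.6, 148.3] (array([ 601.43904366, -350.4663865 ,  257.55969965]), np.float64(3.5205824119889133))
red [382.9, 232.3] [341.4, 183.2] (array([ 626.95718202, -163.42498361,  254.95010184]), np.float64(2.8383119588831796))
collar [(22, [390.0, 216.3], [384, 214, 13, 5])]
dropper [] [(10, [250.5, 280.0], [248, 277, 5, 6])]
```

Orange's button height (255.4) matches the other hung pipettes (255.0 and 257.6), so it is seated. The dropper has not moved.

```bash
python3 -c "
from plant import *
print(close_job())"
```

```text
the job is handed in; nothing more can be done
None
```

The job is done and handed in at about 22 s. I turned the carousel by its knob about 179° until the empty hanger stood over the pointer. Then I lifted the orange pipette straight up off the single stand. I brought it in from outside with its collar above the fork tips, lowered it until the seat carried its weight, let go and backed away.

**Last checks**
- **Hanger over the pointer:** the hanger stands at about 172.5 to 173.3° and the pointer at about 173.7°, so they agree within roughly 1°. My single-view estimates of the pointer spread from about 170 to 174°.
- **Orange pipette seated:** its button height measured 255 mm, against 255 mm for red and 258 mm for blue. The two views missed each other by about 3 mm, and all heights read a few millimetres below the nominal 262 mm. It looks upright in both views, with its finger rest outward.
- **Other pipettes:** all four still hang seated at 72° spacing.
- **Beaker and dropper bottle:** both are unmoved in the scene view. The arm hid the dropper in the last top view, so that view could not confirm it, and the beaker was judged by eye in the scene view only.
- **Forces:** the highest reading was about 13 N, when the gripper closed on the knob. The gripper was touching nothing at the end.

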